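# Seat the weighing pan, tare the bench scale, add the bushing

## Robot

A 6-joint arm with a two-finger parallel gripper is mounted at the origin on the work surface; the furniture and walls round the work are solid. World frame = base frame: x ahead of the robot, y to its left, z up, the work surface at z = 0. Lengths are in m, angles in rad, forces in N, time in s.
With the tool pointing down it reaches from about 0.35 to 1 m from the base axis. Payload 7.1 kg.
Tool frame: the origin (TCP) lies between the finger pads; the fingertips stand 22 mm ahead of it and the grasp point (between the pads) lies 3 mm ahead of it; z points along the fingers, y is the line along which they close (so a half turn about z gives the same grasp; the last joint's range is limited). The gripper opens to 85 mm and grips with 20 to 120 N. Pads are 22 mm wide; open, the fingers measure 114 mm over their backs; the gripper's body (76 mm by 85 mm) begins 54 mm behind the grasp point. The pads swing forward as they close: fully open they stand 13 mm farther back than shut.
Start: joints at [1.283, 0.423, 1.63, -0, 1.089, -0.019], TCP at [0.166, 0.603, 0.253] pointing down, gripper open.
Joint ranges: [-3, 3], [-0.9, 2.11], [0.09, 2.58], [-1.31, 4.45], [0.11, 2.69], [-2.54, 2.54]. Speed limits (rad/s): [2.39, 2.39, 3.01, 3.14, 3.14, 3.14].

## Interface

Orientations are given as a rotation vector (axis times angle).
In Python, from rig import manip gives the robot as it stands. The module is installed in compiled form; this text tells all that it offers. Calls block until the motion is done:
- manip.move_to(position, orientation): joint-space move of the TCP to a pose.
- manip.servo_line(position, orientation=None, rate=0.15): straight line of the TCP; orientation=None keeps the orientation; rate is the mean speed in m/s.
- manip.set_joints(angles): joint-space move.
- manip.command_gripper(opening, f_grip=None): finger opening in m; f_grip is the grip in N (None keeps the last); returns when the fingers have stopped.
- manip.hold(seconds).
- manip.solve_ik(position, orientation): joint angles nearest the present ones, or None.
- manip.camera(name): name is "side" or "top" or "wrist"; returns a dict with "image" (400x640x3 uint8, red, green, blue), "fx", "fy", "cx", "cy" (pixels), "k1" (the pictures are not rectified: a ray, as slopes to the right and down, at radius r is drawn at 1 + k1 r^2 times it, then the intrinsics apply), "cam_to_world" (4x4, takes a point from camera to world coordinates); the wrist camera has in their place "mount" (4x4, takes a point from camera to tool coordinates, whose origin is the TCP and whose axes are the flange's). Camera axes: x right, y down, z forward; pixel columns grow to the right and rows downward; lengths in m; the calibration is good to about 2 mm. A picture is of the moment at which its call begins: read the wrist's pose just before it. There is no depth.
A pose or a line that the arm cannot do raises manip.IKError and nothing moves.
- manip.sign_off(): hands the job in; it is judged then, once.
Readings, each from a call of its own:
- manip.get_time(): time.
- manip.get_joint_positions(): joint angles.
- manip.get_joint_vel(): joint speeds.
- manip.get_tau(): joint torques, N m.
- manip.get_position(): TCP position.
- manip.get_ee_rot(): TCP orientation.
- manip.get_contact_force(): force on the tool from outside, world axes, zero at the start.
- manip.get_torque(): the same for the moment, N m.
- manip.get_width(): finger opening in m.
- manip.get_grip_force(): force on a finger pad.
Only numpy, scipy, OpenCV 4.12 (cv2) and the standard library are available. Lean on these libraries where they do the work, as an engineer would, in place of code of your own. Each camera call takes 0.05 s, during which the arm holds its last target. There are 200 camera calls.

## Task

Seat the empty steel weighing pan on the bench scale so that its round foot drops fully home into the recess of the platform, feeling for the recess with light pressure and never driving the sprung platform down to its stop. Let go of the pan, then push the blue tare key well down, hold it for about half a second and release it. Then gently stand the tall narrow white bushing upright in the pan and leave everything else where it is.

Things in the scene. Friction and masses are not known exactly. Their poses are not given: they have to be found in the camera images.
- scale: Fixed bench scale, light housing 200 x 160 x 40 mm (x, y, z). Origin under its centre on the bench; x points from the key panel towards the platform, z up. Above it stands a sprung aluminium platform 110 x 110 x 10 mm, its top 62 mm above the bench when empty, with a round blind recess in its middle: 43 mm across, 6 mm deep, 1 mm chamfer, with a dark floor.
- platform_nominal (a point): Nominal centre of the platform's top, at scale x +30, y 0, z 62 mm. Not the true one: platform and recess were refitted by hand and stand together up to 6 mm off it in the scale's x and up to 6 mm in its y, differently each time; this offset is not measured. The platform does not yield sideways.
- platform (a joint): Sinking of the platform in m: 0 empty; it sinks straight down 0.001 per newton of load; stop at 0.012, counts as overloaded from 0.0105.
- tare_top (a point): Centre of the top of the blue round tare key, 24 mm across, on the panel at the near side of the scale; it is pressed straight down.
- tare (a joint): Travel of the tare key in m: 0 released, 0.005 fully down; fully down takes 6 N; it counts as pressed beyond 0.003. It springs back.
- pan: Loose empty steel weighing pan, about 150 g, foot down on the bench. Origin: centre of the foot's underside, z up. Foot: disc 40 mm across, 8 mm high. On it the open pan, 62 (x) by 78 (y) mm, 8 to 34 mm above the origin, walls and floor 3 mm thick. Grip from above across the outer 62 mm. On the plain platform its origin is level with the platform's top; seated, 6 mm lower.
- bushing: Loose tall narrow white turned bushing, 22 mm across, 30 mm high, about 50 g, standing upright. Origin at the centre of its underside, z up along its axis.
- bushing_wide: Bystander: short wide white bushing, 28 mm across, 22 mm high, standing. Origin at the centre of its underside. Leave alone.
- sealant: Bystander: red bottle with white nozzle, 34 mm across, 109 mm high, standing. Origin at the centre of its underside. Leave alone.
- tray_red: Bystander: red open parts tray, 90 x 130 x 45 mm (its x, y, z). Origin at the centre of its underside. Leave alone.
There are look-alikes about, which are no part of the job. What is meant by the pan is not purple, and is the smaller of those in its own colour.

How it is judged:
By the outcome, as a careful person would: the job done as asked, in the order asked, and still so for the second after the job is handed in, with the robot touching nothing.
It also fails if it takes over 72 s, if anything falls off the work surface, if the arm or the gripper's body presses on something with over 40 N, if the wrist force passes 120 N, or if a joint passes its speed limit or range.

## Working session

There is one attempt and no reset: what is moved stays moved. The work goes in short steps, each a Python script; the robot and the scene stay as the last script left them, time stands still between calls to the robot, and variables do not carry over. Pictures are saved under pics/ and viewed, at most 10 in all, crops included, and the job is handed in when it is done.

```bash
mkdir -p pics; cat > h.py <<'E'
import numpy as np, cv2
from rig import manip as m
from scipy.spatial.transform import Rotation as R
def save(c,fn,crop=None,s=1):
    im=c["image"][:,:,::-1]
    if crop: x0,y0,x1,y1=crop; im=im[y0:y1,x0:x1]
    cv2.imwrite("pics/"+fn,cv2.resize(im,None,fx=s,fy=s,interpolation=cv2.INTER_CUBIC))
def T():
    t=np.eye(4); t[:3,:3]=R.from_rotvec(m.get_ee_rot()).as_matrix(); t[:3,3]=m.get_position(); return t
def ray(c,u,v,Tw=None):
    d=np.array([(u-c["cx"])/c["fx"],(v-c["cy"])/c["fy"]]); s=d.copy()
    for _ in range(20): s=d/(1+c["k1"]*(s@s))
    M=c["cam_to_world"] if "cam_to_world" in c else Tw@c["mount"]
    M=np.array(M); return M[:3,3],M[:3,:3]@np.r_[s,1]
def atz(c,u,v,z,Tw=None):
    o,d=ray(c,u,v,Tw); return o+d*(z-o[2])/d[2]
E
python3 - <<'E'
from h import *
import pickle
cs={}
for n in ("top","side","wrist"):
    t=T(); c=m.camera(n); c["T"]=t; cs[n]=c
pickle.dump(cs,open("c0.pkl","wb"))
save(cs["top"],"top0.png",None,1.25); save(cs["side"],"side0.png",None,1.25)
for n in cs: print({k:np.round(v,3) for k,v in cs[n].items() if k!="image"})
print(T(),m.get_time(),m.get_width(),m.get_contact_force())
E
```

```text
{'fx': np.float64(485.94), 'fy': np.float64(485.94), 'cx': np.float64(312.099), 'cy': np.float64(196.611), 'k1': np.float64(-0.088), 'cam_to_world': array([[-0.023, -0.989,  0.146,  0.345],
       [-1.   ,  0.024,  0.004,  0.044],
       [-0.008, -0.146, -0.989,  1.215],
       [ 0.   ,  0.   ,  0.   ,  1.   ]]), 'T': array([[-0.964,  0.266, -0.   ,  0.166],
       [ 0.266,  0.964, -0.002,  0.602],
       [ 0.   , -0.002, -1.   ,  0.253],
       [ 0.   ,  0.   ,  0.   ,  1.   ]])}
{'fx': np.float64(390.355), 'fy': np.float64(390.355), 'cx': np.float64(318.97), 'cy': np.float64(193.445), 'k1': np.float64(-0.094), 'cam_to_world': array([[-0.975, -0.145,  0.166,  0.371],
       [-0.22 ,  0.629, -0.746,  0.793],
       [ 0.004, -0.764, -0.645,  0.671],
       [ 0.   ,  0.   ,  0.   ,  1.   ]]), 'T': array([[-0.964,  0.266, -0.   ,  0.166],
       [ 0.266,  0.964, -0.002,  0.602],
       [ 0.   , -0.002, -1.   ,  0.253],
       [ 0.   ,  0.   ,  0.   ,  1.   ]])}
{'fx': np.float64(285.671), 'fy': np.float64(285.671), 'cx': np.float64(322.443), 'cy': np.float64(200.647), 'k1': np.float64(-0.039), 'mount': array([[ 0.   , -0.959, -0.285,  0.073],
       [ 1.   ,  0.   , -0.   ,  0.001],
       [ 0.   , -0.285,  0.959, -0.121],
       [ 0.   ,  0.   ,  0.   ,  1.   ]]), 'T': array([[-0.964,  0.266, -0.   ,  0.166],
       [ 0.266,  0.964, -0.001,  0.602],
       [ 0.   , -0.001, -1.   ,  0.253],
       [ 0.   ,  0.   ,  0.   ,  1.   ]])}
[[-9.64105765e-01  2.65518309e-01 -3.19791347e-04  1.65833555e-01]
 [ 2.65518501e-01  9.64105094e-01 -1.13760344e-03  6.02188348e-01]
 [ 6.25792599e-06 -1.18168055e-03 -9.99999302e-01  2.52728848e-01]
 [ 0.00000000e+00  0.00000000e+00  0.00000000e+00  1.00000000e+00]] 0.15 0.08519834649466312 [-0.47280476 -0.0819698   0.54385508]
```

View pics/top0.png

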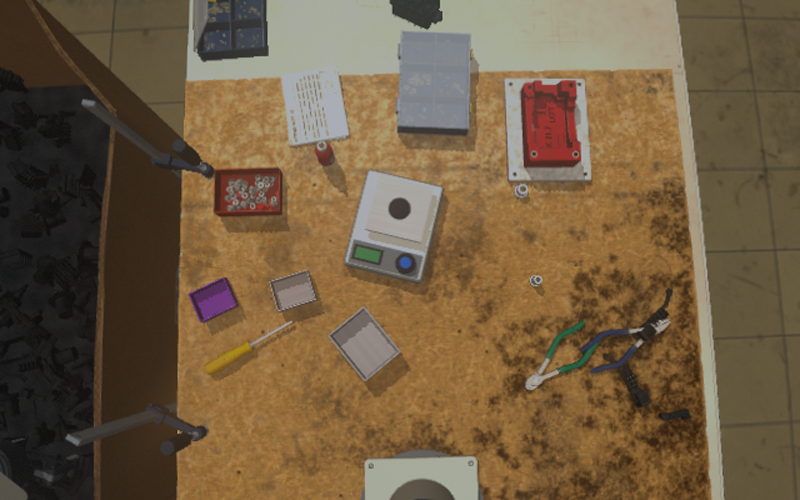

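View pics/side0.png

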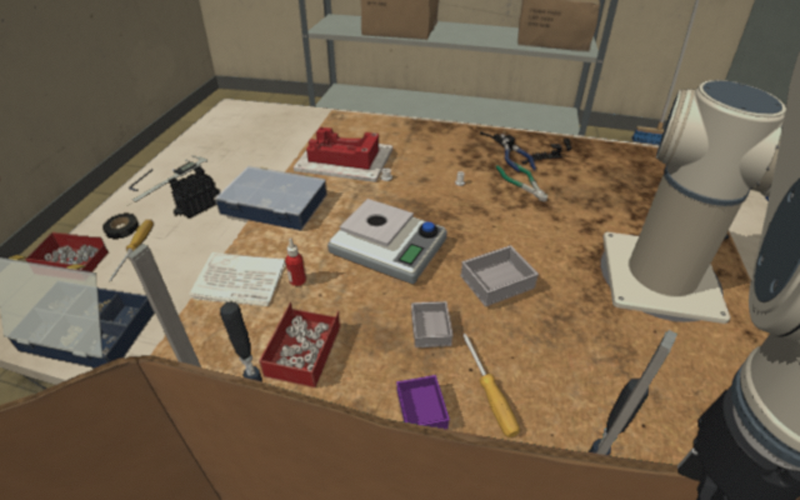

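```bash
python3 - <<'E'
from h import *
import pickle
cs=pickle.load(open("c0.pkl","rb"))
t=cs["top"]["image"][:,:,::-1]
f=lambda x0,y0,w,h,s:cv2.resize(t[y0:y0+h,x0:x0+w],None,fx=s,fy=s,interpolation=cv2.INTER_CUBIC)
# scale crop x270-360 y130-230 ; pans x145-325 y210-310; bushings x400-450 y140-240
A=f(270,130,90,100,4); B=f(400,140,50,100,4); C=f(145,210,180,70,4)
cv2.imwrite("pics/comp.png",np.vstack([np.hstack([A,B,np.zeros((400,160,3),np.uint8)])[:, :720][:320*0+320],C[:280]]))
w=cs["wrist"]["image"][:,:,::-1]; s=cs["side"]["image"][:,:,::-1]
cv2.imwrite("pics/w0.png",np.hstack([cv2.resize(w,(400,250)),cv2.resize(s[180:400,80:432],(400,250))]))
E
```

```text
(no output)
```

View pics/comp.png

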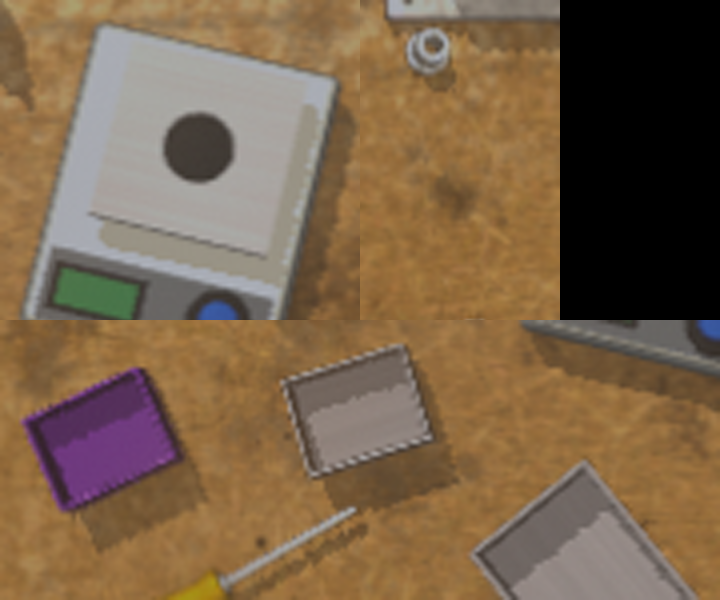

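View pics/w0.png

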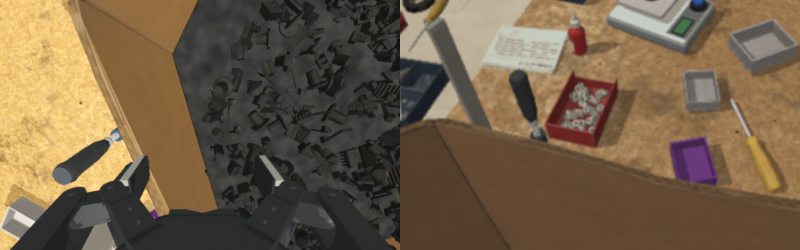

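```bash
python3 - <<'E'
from h import *
import pickle
cs=pickle.load(open("c0.pkl","rb")); t=cs["top"]; s=cs["side"]
def tri(a,b):
    o1,d1=ray(t,*np.array(a)/1.25); o2,d2=ray(s,*np.array(b)/1.25)
    k=np.linalg.lstsq(np.c_[d1,-d2],o2-o1,rcond=None)[0]
    p,q=o1+d1*k[0],o2+d2*k[1]; return np.round((p+q)/2,3),np.round(np.linalg.norm(p-q),3)
print("post",tri((90,103),(140,250)),tri((70,440),(670,335)))
print("boxrim",tri((110,105),(140,360)),tri((130,165),(300,393)))
P=[(145+x/4,210+(y-320)/4) for x,y in [(283,382),(405,347),(433,438),(313,475)]]
W=np.array([atz(t,*p,.034) for p in P]); print("pan",W.round(4),W.mean(0))
print("sides",[(np.linalg.norm(W[i]-W[i-1]).round(4), np.degrees(np.arctan2(*(W[i]-W[i-1])[1::-1])).round(1)) for i in range(4)])
print("recess",atz(t,319.75,166.75,.062))
print("key",atz(t,324,210.4,.045), tri((405,262),(428,228)))
S=[(270+103/4,130+25/4),(270+338/4,130+75/4),(423/1.25,283/1.25),(347/1.25,265/1.25)]
W=np.array([atz(t,*p,.04) for p in S]); print("scale",W.round(4),W.mean(0))
print("sides",[(np.linalg.norm(W[i]-W[i-1]).round(4), np.degrees(np.arctan2(*(W[i]-W[i-1])[1::-1])).round(1)) for i in range(4)])
print("bush A far",atz(t,417.5,152.5,.022),tri((521,188),(387,172)))
print("bush B near",atz(t,429.6,224.8,.03),tri((537,280),(460,173)))
T_=t["image"][:,:,::-1];S_=s["image"][:,:,::-1]
f=lambda a,x0,y0,w,h:cv2.resize(a[y0:y0+h,x0:x0+w],(380,380),interpolation=cv2.INTER_CUBIC)
cv2.imwrite("pics/bush.png",np.hstack([f(S_,295,118,95,48) if 0 else f(S_,295,105,80,80),f(T_,390,145,90,90)]))
E
```

```text
post (array([0.702, 0.5  , 0.357]), np.float64(0.001)) (array([0.206, 0.503, 0.364]), np.float64(0.002))
boxrim (array([0.749, 0.536, 0.21 ]), np.float64(0.02)) (array([0.604, 0.504, 0.174]), np.float64(0.101))
pan [[0.4533 0.2863 0.034 ]
 [0.4731 0.2112 0.034 ]
 [0.4171 0.1944 0.034 ]
 [0.3962 0.2677 0.034 ]] [0.43491022 0.23988768 0.034     ]
sides [(np.float64(0.06), np.float64(18.0)), (np.float64(0.0777), np.float64(-75.2)), (np.float64(0.0585), np.float64(-163.3)), (np.float64(0.0763), np.float64(105.9))]
recess [0.58740976 0.0285488  0.062     ]
key [0.48288565 0.02079337 0.045     ] (array([0.483, 0.021, 0.052]), np.float64(0.002))
scale [[ 0.6712  0.0861  0.04  ]
 [ 0.6355 -0.0591  0.04  ]
 [ 0.4436 -0.0131  0.04  ]
 [ 0.4823  0.1337  0.04  ]] [0.55814583 0.03687487 0.04      ]
sides [(np.float64(0.1948), np.float64(-14.2)), (np.float64(0.1495), np.float64(-103.8)), (np.float64(0.1973), np.float64(166.5)), (np.float64(0.1518), np.float64(75.3))]
bush A far [ 0.62669879 -0.21951153  0.022     ] (array([ 0.63 , -0.219,  0.019]), np.float64(0.006))
bush B near [ 0.44267938 -0.23752069  0.03      ] (array([ 0.446, -0.238,  0.03 ]), np.float64(0.002))
```

View pics/bush.png

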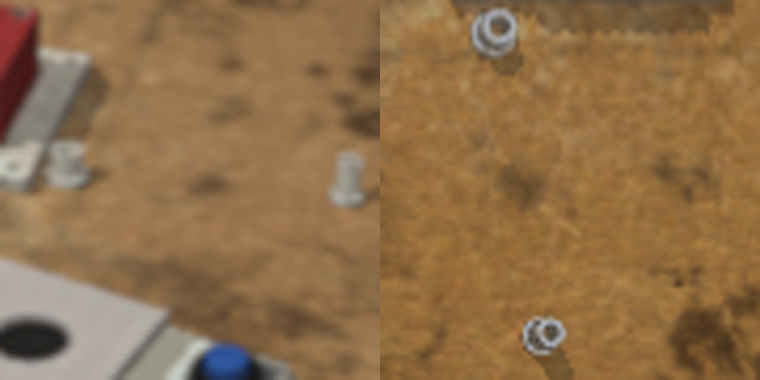

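```bash
cat >> h.py <<'E'
def rot(deg):  # tool down, tool x at angle deg in world
    a=np.radians(deg); x=np.array([np.cos(a),np.sin(a),0]); z=np.array([0,0,-1.]); 
    return R.from_matrix(np.c_[x,np.cross(z,x),z]).as_rotvec()
E
python3 - <<'E'
from h import *
import pickle
p=m.get_position(); m.servo_line([p[0],p[1],0.48],rate=0.3)
m.move_to([.45,.30,.45],rot(107)); 
m.move_to([.587,.0285,.19],rot(76)); m.hold(.3)
t=T(); c1=m.camera("wrist"); c1["T"]=t
m.move_to([.435,.24,.20],rot(107)); m.hold(.3)
t=T(); c2=m.camera("wrist"); c2["T"]=t
pickle.dump((c1,c2),open("c1.pkl","wb"))
a,b=[cv2.resize(c["image"][:,:,::-1][40:360,140:500],(400,356)) for c in (c1,c2)]
cv2.imwrite("pics/w1.png",np.hstack([a,b])); print(m.get_time(),m.get_contact_force())
E
```

```text
5.7917 [ 0.55173637  0.20253844 -0.30810407]
```

View pics/w1.png

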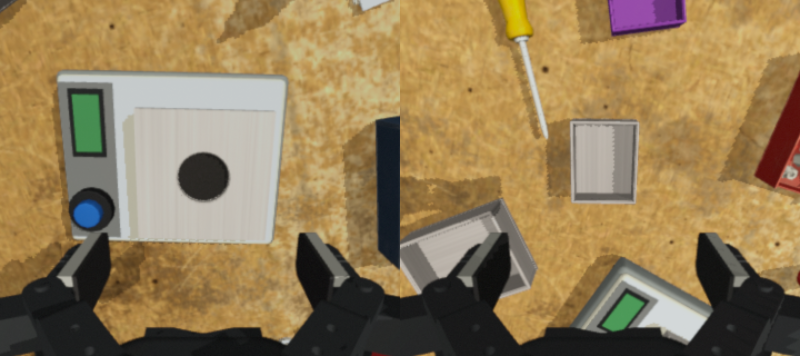

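```bash
python3 - <<'E'
from h import *
import pickle
c1,c2=pickle.load(open("c1.pkl","rb"))
g=cv2.cvtColor(c1["image"],cv2.COLOR_RGB2GRAY)
mask=np.zeros_like(g); mask[150:250,270:400]=(g[150:250,270:400]<90)
n,l,st,ce=cv2.connectedComponentsWithStats(mask); i=1+np.argmax(st[1:,4]); print(st[i],ce[i])
ys,xs=np.where(l==i); L=atz(c1,xs.min(),ce[i][1],.059,c1["T"]);Rr=atz(c1,xs.max()+1,ce[i][1],.059,c1["T"])
U=atz(c1,ce[i][0],ys.min(),.056,c1["T"]);D=atz(c1,ce[i][0],ys.max()+1,.056,c1["T"])
print("recess",atz(c1,*ce[i],.059,c1["T"]),np.linalg.norm(L-Rr),np.linalg.norm(U-D),(U+D)/2, "cam",(c1["T"]@c1["mount"])[:3,3])
W=np.array([atz(c2,140+(x-400)/1.1111,40+y/1.1111,.034,c2["T"]) for x,y in [(571,121),(637,121),(637,203),(573,203)]])
print(W.round(4),W.mean(0))
print([(np.linalg.norm(W[i]-W[i-1]).round(4), np.degrees(np.arctan2(*(W[i]-W[i-1])[1::-1])).round(1)) for i in range(4)])
print("key",atz(c1,140+89/1.1111,40+213/1.1111,.052,c1["T"]))
E
```

```text
[ 300  177   46   43 1521] [322.79224195 198.226167  ]
recess [0.5875168  0.02981759 0.059     ] 0.04229851088785694 0.04167105683999522 [0.58714134 0.02827235 0.056     ] cam [0.60437555 0.10038136 0.31140454]
[[0.3965 0.2713 0.034 ]
 [0.453  0.2885 0.034 ]
 [0.4781 0.2142 0.034 ]
 [0.419  0.1962 0.034 ]] [0.4366513  0.24257459 0.034     ]
[(np.float64(0.0784), np.float64(106.7)), (np.float64(0.0591), np.float64(16.9)), (np.float64(0.0785), np.float64(-71.4)), (np.float64(0.0618), np.float64(-163.1))]
key [0.48075322 0.01899383 0.052     ]
```

```bash
python3 - <<'E'
from h import *
q=rot(107)
m.move_to([.4365,.2424,.085],q); m.servo_line([.4365,.2424,.031],q,rate=.08)
print(T()[:3,3],m.get_contact_force())
m.command_gripper(.05,f_grip=40); print("w",m.get_width(),m.get_grip_force(),m.get_contact_force())
m.servo_line([.4365,.2424,.16],rate=.15)
m.move_to([.5875,.0295,.16],rot(76)); m.hold(.2)
c=m.camera("wrist"); s=m.camera("side")
m.servo_line([.5875,.0295,.102],rate=.08); m.hold(.3)
fs=[]
for _ in range(5): m.hold(.02); fs.append(m.get_contact_force())
print("w",m.get_width(),np.mean(fs,0),np.std(fs,0),T()[:3,3],m.get_torque(),m.get_time())
a=cv2.resize(c["image"][:,:,::-1],(480,300)); b=cv2.resize(s["image"][:,:,::-1][130:250,240:370],(320,300))
cv2.imwrite("pics/w2.png",np.hstack([a,b]))
E
```

```text
[0.43663546 0.24246428 0.03108135] [0.36926785 0.50743687 0.94897097]
w 0.06108515896559322 43.92387092113495 [-0.6467166  -1.09151732  5.65243465]
w 0.06099609730754112 [-0.00743115 -0.19409756 -1.35616302] [0.58507014 0.37906399 0.49582884] [0.58763501 0.02948862 0.10230355] [-0.02846332 -0.01685528  0.08848847] 11.0833
```

View pics/w2.png

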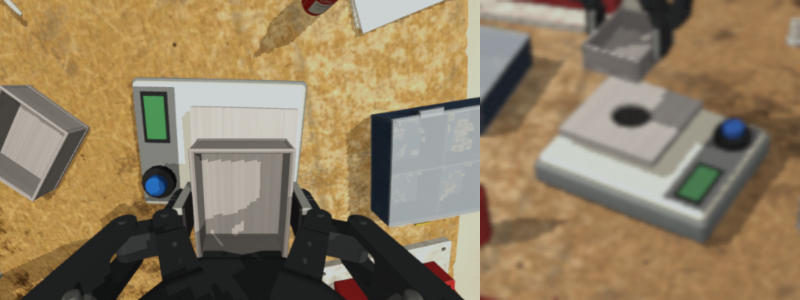

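```bash
cat >> h.py <<'E'
def F(n=8):
    fs=[]
    for _ in range(n): m.hold(.012); fs.append(m.get_contact_force())
    return np.mean(fs,0)
E
python3 - <<'E'
from h import *
f0=F(); x,y=.5875,.0295; print(f0)
for z in (.095,.093,.092,.091,.090,.089,.088,.087):
    m.servo_line([x,y,z],rate=.03); f=F()-f0; p=m.get_position()
    print(z,p.round(4),f.round(2),m.get_torque().round(3))
    if f[2]>3.3: break
print(m.get_time())
E
```

```text
[-0.12846294  0.10508808 -1.71306155]
0.095 [0.5874 0.0295 0.0948] [ 0.17 -0.04  0.07] [ 0.004 -0.02   0.026]
0.093 [0.5875 0.0295 0.093 ] [ 0.   -0.18  0.3 ] [0.019 0.029 0.056]
0.092 [0.5875 0.0295 0.092 ] [0.05 0.01 0.1 ] [-0.07   0.032 -0.04 ]
0.091 [0.5875 0.0295 0.091 ] [0.23 0.22 0.1 ] [ 0.006 -0.01   0.083]
0.09 [0.5875 0.0295 0.09  ] [ 0.05 -0.33  0.42] [-0.011  0.053 -0.038]
0.089 [0.5875 0.0295 0.089 ] [ 0.18 -0.04  0.2 ] [ 0.006 -0.098 -0.029]
0.088 [0.5875 0.0295 0.088 ] [ 0.38 -0.33  0.04] [-0.047 -0.038  0.004]
0.087 [0.5876 0.0295 0.0871] [ 0.18 -0.18  0.5 ] [ 0.002 -0.112  0.035]
13.8167
```

```bash
python3 - <<'E'
from h import *
f0=np.array([-.1,.1,-1.65]); x,y=.5875,.0295
for z in (.086,.085,.084,.083,.082,.081,.080):
    m.servo_line([x,y,z],rate=.03); f=F()-f0; p=m.get_position()
    print(z,p.round(4),f.round(2))
    if f[2]>3: break
print(m.get_time())
s=m.camera("side"); b=cv2.resize(s["image"][:,:,::-1][130:240,230:370],(800,600),interpolation=cv2.INTER_CUBIC); cv2.imwrite("pics/s3.png",b)
E
```

```text
0.086 [0.5876 0.0295 0.0861] [ 0.28 -0.16  1.73]
0.085 [0.5876 0.0295 0.0851] [ 0.41 -0.41  2.72]
0.084 [0.5876 0.0295 0.0841] [ 0.58 -0.34  3.59]
14.7667
```

View pics/s3.png

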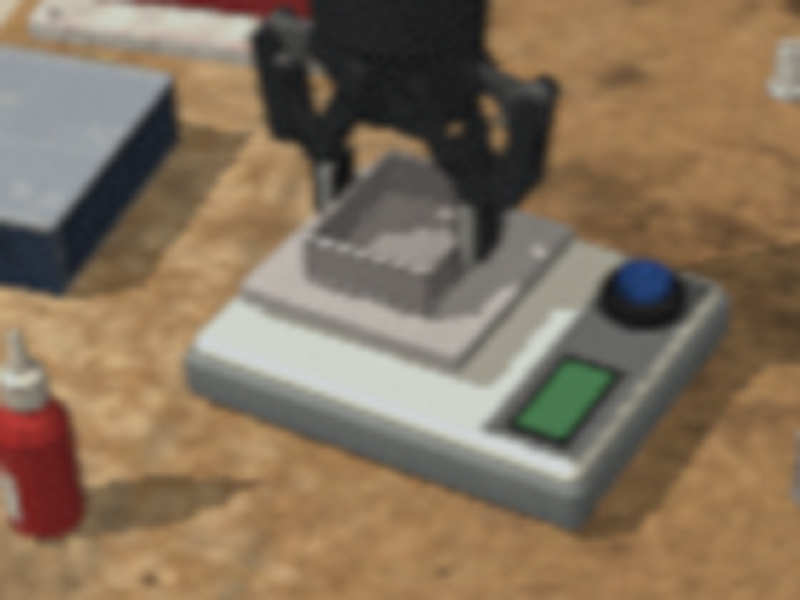

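The foot went straight in: contact began about 6 mm below plain-platform height, and the side view shows the pan low and level at (380,240). Next I release the pan and press the tare key.

```bash
python3 - <<'E'
from h import *
import pickle
x,y=.5875,.0295
m.servo_line([x,y,.0848],rate=.02)
m.command_gripper(.085); print("f",F())
m.servo_line([x,y,.19],rate=.15); m.hold(.2)
t=T(); c=m.camera("wrist"); c["T"]=t; c["side"]=m.camera("side"); pickle.dump(c,open("c3.pkl","wb"))
a=cv2.resize(c["image"][:,:,::-1][40:360,140:500],(400,356)); b=cv2.resize(c["side"]["image"][:,:,::-1][130:240,240:363],(400,356),interpolation=cv2.INTER_CUBIC)
cv2.imwrite("pics/w4.png",np.hstack([a,b]))
m.command_gripper(0.0,f_grip=20)
k=[.4815,.0197]
m.move_to([*k,.10],rot(76)); m.servo_line([*k,.080],rate=.08); f0=F(); print(f0)
z=.080
while z>.062:
    z-=.001; m.servo_line([*k,z],rate=.05); f=(F(4)-f0)[2]; print(round(z,4),m.get_position()[2].round(4),f.round(2))
    if f>5: break
print("hold",m.get_time())
m.hold(.5); print((F()-f0).round(2)); m.servo_line([*k,.11],rate=.1); print(m.get_time(),F())
E
```

```text
f [0.21685504 0.19719461 0.10104284]
[ 2.69353868 -0.26404583  3.67554681]
0.079 0.0794 1.04
0.078 0.0783 1.58
0.077 0.0779 10.82
hold 19.35
[-0.95  0.28 10.73]
20.4 [0.1455822  0.08004372 0.02075559]
```

View pics/w4.png

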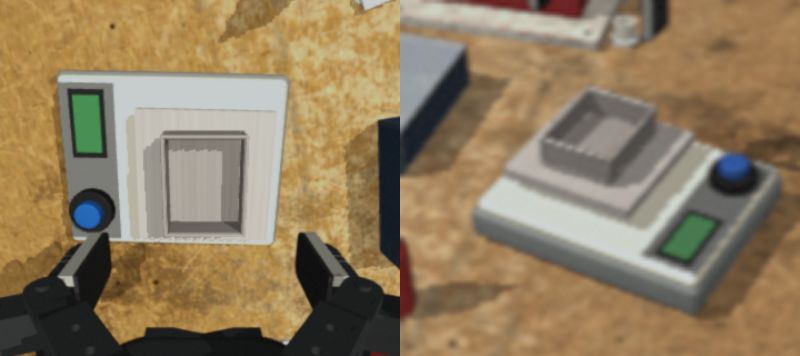

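```bash
python3 - <<'E'
from h import *
import pickle
m.servo_line([*m.get_position()[:2],.2],rate=.25)
m.command_gripper(.045,f_grip=25)
m.move_to([.443,-.238,.16],rot(166)); m.hold(.2)
t=T(); c=m.camera("wrist"); c["T"]=t; pickle.dump(c,open("c4.pkl","wb"))
save(c,"w5.png",(140,40,500,360),1.6); print(m.get_time(),m.get_joint_positions().round(2),t[:3,3])
c=pickle.load(open("c3.pkl","rb"))
W=np.array([atz(c,140+x/1.1111,40+y/1.1111,.0885,c["T"]) for x,y in [(162,132),(246,132),(244,238),(160,236)]])
print(W.mean(0),[np.linalg.norm(W[i]-W[i-1]).round(4) for i in range(4)])
# side/wrist triangulation of pan far-left corner: wrist (162,132) ; side crop scale 3.25
s=c["side"]
for wp,sp in [((162,132),(541,141)),((246,132),(593,88)),((160,236),(608,164))]:
    o1,d1=ray(c,140+wp[0]/1.1111,40+wp[1]/1.1111,c["T"]); o2,d2=ray(s,240+(sp[0]-400)/3.252,130+sp[1]/3.236)
    k=np.linalg.lstsq(np.c_[d1,-d2],o2-o1,rcond=None)[0]; p,q=o1+d1*k[0],o2+d2*k[1]; print(((p+q)/2).round(4),np.linalg.norm(p-q).round(4))
E
```

```text
23.55 [-0.52  0.38  1.96  0.    0.79 -1.84] [ 0.4431596  -0.23771956  0.16006576]
[0.58679996 0.03055563 0.0885    ] [np.float64(0.0802), np.float64(0.0586), np.float64(0.0817), np.float64(0.0648)]
[0.5929 0.0901 0.1205] 0.0419
[0.6009 0.0674 0.1436] 0.0401
[0.561  0.0079 0.0558] 0.0599
```

View pics/w5.png

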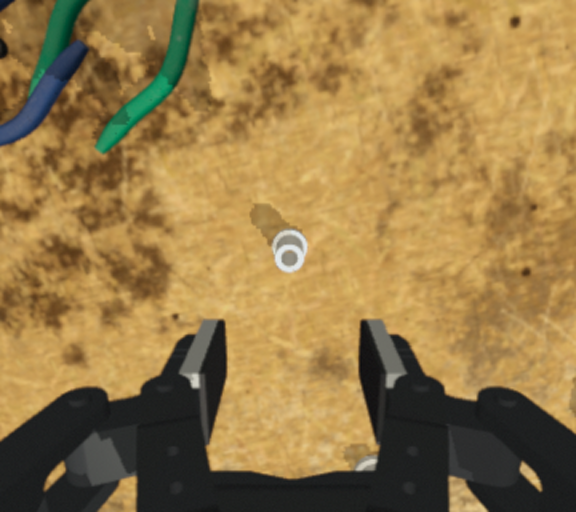

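```bash
python3 - <<'E'
from h import *
import pickle
c=pickle.load(open("c4.pkl","rb")); A=lambda u,v,z: atz(c,140+u/1.6,40+v/1.6,z,c["T"])
a=A(289.5,258,.03); b=A(290,247,.005); print(a,b, np.linalg.norm(A(274,258,.03)-A(305,258,.03)),np.linalg.norm(A(273,247,.005)-A(307,247,.005)))
q=rot(166); p=(a+b)[:2]/2
m.move_to([*p,.07],q); m.servo_line([*p,.028],q,rate=.08)
f0=F(); m.command_gripper(.005,f_grip=25); print("w",m.get_width(),m.get_grip_force(),f0,F())
if m.get_width()>.008:
    m.servo_line([*p,.18],rate=.2); m.hold(.2); print("w",m.get_width(),F(),m.get_time())
E
```

```text
[ 0.44536457 -0.23871057  0.03      ] [ 0.44570687 -0.23860658  0.005     ] 0.01776586897456394 0.021274810672444716
w 0.01879267664306107 24.569529579312075 [-0.01835365 -0.0973739  -0.11220815] [-0.78150612  0.26896447  5.30561532]
w 0.01884018426215137 [-0.19190628  0.03330034 -0.7184328 ] 26.325
```

```bash
python3 - <<'E'
from h import *
x,y=.5873,.0300; q=rot(166)
m.move_to([x,y,.18],q); m.servo_line([x,y,.100],q,rate=.12); m.hold(.2); f0=F(); print(f0,m.get_time())
z=.0985
while z>.088:
    z-=.0008; m.servo_line([x,y,z],rate=.03); f=F(6)-f0; print(round(z,4),f.round(2))
    if f[2]>1.1: break
m.command_gripper(.030); print("w",m.get_width(),(F()-f0).round(2))
m.servo_line([x,y,.13],rate=.06); print((F()-f0).round(2)); m.servo_line([x,y,.22],rate=.2); m.hold(.2)
import pickle
m.servo_line([x,y,.19],rate=.2); m.hold(.2)
t=T(); c=m.camera("wrist"); c["T"]=t; c["side"]=m.camera("side"); c["top"]=m.camera("top"); pickle.dump(c,open("c6.pkl","wb"))
print(m.get_time())
# bright white bushing check in top view vs. previous
t0=pickle.load(open("c0.pkl","rb"))["top"]["image"]
d=np.abs(c["side"]["image"].astype(int)-pickle.load(open("c3.pkl","rb"))["side"]["image"]).sum(2)
mk=(d[140:215,270:340]>90).astype(np.uint8); n,l,st,ce=cv2.connectedComponentsWithStats(mk)
print([(s+np.array([270,140,0,0,0])).tolist() for s in st[1:] if s[4]>12])
g=cv2.cvtColor(c["image"],cv2.COLOR_RGB2GRAY); hc=cv2.HoughCircles(cv2.GaussianBlur(g,(3,3),0)[120:300,220:420],cv2.HOUGH_GRADIENT,1,10,param1=120,param2=14,minRadius=5,maxRadius=20)
if hc is not None:
    for u,v,r in hc[0][:8]: print(u+220,v+120,r,atz(c,u+220,v+120,.0955,t).round(4))
E
```

```text
[ 0.14818588 -0.13062072 -0.8645757 ] 28.575
0.0977 [-0.23 -0.1   0.1 ]
0.0969 [ 0.03 -0.29  0.11]
0.0961 [-0.1   0.11  0.51]
0.0953 [0.23 0.11 0.35]
0.0945 [-0.28 -0.21  0.26]
0.0937 [ 0.24 -0.12  0.4 ]
0.0929 [-0.14  0.1   0.88]
0.0921 [-0.62  0.32  1.92]
w 0.02973137573293258 [0.   0.13 0.74]
[-0.1  -0.08  0.82]
33.6083
[[291, 140, 11, 5, 44], [298, 163, 7, 7, 30]]
322.5 200.5 12.2 [0.5798 0.0331 0.0955]
307.5 183.5 10.3 [0.5636 0.0251 0.0955]
```

```bash
python3 - <<'E'
from h import *
import pickle
c=pickle.load(open("c6.pkl","rb")); print(atz(c,322.5,200.5,.069,c["T"]))
M=np.linalg.inv(c["side"]["cam_to_world"])
for z in (.097,.088):
    p=M@[.587,.03,z,1]; s=p[:2]/p[2]; s=s*(1+c["side"]["k1"]*(s@s)); print("expected side px",s*c["side"]["fx"]+[c["side"]["cx"],c["side"]["cy"]])
print(m.get_contact_force(),m.get_time(),m.sign_off())
E
```

```text
[0.58748376 0.03117763 0.069     ]
expected side px [301.07757986 164.64528143]
expected side px [301.16745244 167.54810354]
the job is handed in; nothing more can be done
[-0.39208268 -0.50166454  0.28608377] 33.6083 None
```

I handed the job in at 33.6 s. The pan is seated in the recess, the tare key was pressed to its stop and released, and the tall bushing was stood in the pan; by then my 10 picture views were used up, so I checked it upright only by image measurement and contact height.

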